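# Swing the kiln-post tray home against its batten

### The job

The wooden tray that sits on the bench stud by one corner is sticking out crosswise into the working space. Swing it a quarter turn about that stud, clockwise seen from above, by pushing its opposite corner round until its long side lies along the dark wooden batten. Do not lift the tray off its stud or tip it, and do not knock the terracotta bowl that stands near the batten's end.

Things in the scene. Friction and masses are not known exactly. Their poses are not given: they have to be found in the camera images.
- dock: Fixed: upright steel stud (12 mm thick, 36 mm high) and dark wooden batten (22 mm thick, 30 mm high). Origin: stud's axis at bench level, z up. The batten runs along +x, from x = 40 to 165 mm, its face at y = -20 mm; the tray's home is on the +y side of that face. +x points to the robot's left (within 30 degrees), +y back towards the robot
- tray: Open wooden tray, 0.35-0.7 kg, 45 mm high, walls 8 mm, two loose kiln posts inside. A 17 mm hole in its floor sits over the stud (2 mm play). Origin: hole centre at the underside, z up. Long sides along x, from -18 to 162 mm; short along y, from -18 to 112. Starts at 80 to 100 deg from the dock; home is yaw 0, its y = -18 side stopped by the batten. A like tray has no stud: not part of the job
- tray_corner (a point): Outer top corner of the tray opposite the stud, at (162, 112, 45) mm in the tray's frame. Pushing the long outer side y = 112 mm near this corner swings the tray home; it slides flat on the bench with a few newtons
- bowl: Loose terracotta bowl, 90 mm across the rim, 50 mm high, upright on the bench about 235 to 270 mm from the stud, past the batten's free end, clear of the tray's way. Origin: centre of its foot. To be left alone
Things that resemble listed ones, but are neither listed nor needed, are in the scene too. What is shaped like the tray but blue is not meant.

How it is judged:
By the outcome, as a careful person would: the job done as asked, in the order asked, and still so for the second after the job is handed in, with the robot touching nothing.
It also fails if it takes over 38 s, if anything falls off the work surface, if the arm or the gripper's body presses on something with over 40 N, if the wrist force passes 120 N, or if a joint passes its speed limit or range.

### The arm

A 6-joint arm with a two-finger parallel gripper is mounted at the origin on the work surface. World frame = base frame: x ahead of the robot, y to its left, z up, the work surface at z = 0. Lengths are in m, angles in rad, forces in N, time in s.
With the tool pointing down it reaches from about 0.3 to 0.775 m from the base axis. Payload 14.6 kg.
Tool frame: the origin (TCP) lies between the finger pads; the fingertips stand 22 mm ahead of it and the grasp point (between the pads) lies 3 mm ahead of it (ctrl.tip_reach is the distance from the TCP to the fingertips, in m); z points along the fingers, y is the direction in which the jaws open and shut (so a half turn about z gives the same grasp; the last joint's range is limited). The gripper opens to 94 mm and grips with 3 to 60 N. Pads are 16 mm wide; open, the fingers measure 119 mm over their backs; the gripper's body (75 mm by 177 mm) begins 78 mm behind the grasp point.
Start: joints at [-1.242, 0.3, 1.521, -0, 1.321, -0.067], TCP at [0.212, -0.507, 0.192] pointing down, gripper open.
Joint ranges: [-3.03, 3.03], [-0.79, 2.21], [0.23, 2.52], [-1.04, 4.18], [0, 3.07], [-2.55, 2.55]. Speed limits (rad/s): [2.22, 2.22, 2.57, 3.14, 3.14, 3.14].

### API

Orientations are given as [roll, pitch, yaw] about the fixed x, y, z axes, in that order (R = Rz(yaw) Ry(pitch) Rx(roll)).
In Python, from station import ctrl gives the robot as it stands. The module is installed in compiled form; this text tells all that it offers.
- The arm moves only by the shell command python3 -m creep 'ROWS' [OPENING] [FORCE]. ROWS is a JSON object of lists of equal length, an entry for each row: "xyz": the shift along the tool's x, y, z in mm, a list of three; "spin": the turn about the tool's z in rad. In form: {"xyz": [[tx, ty, tz], ...], "spin": [spin, ...]}. A call has 1 to 5 rows; each row shifts and turns the commanded pose from where the row before left it, along the tool's axes as they then stand; what a row does not reach is not made up. A row lasts 1/8 s, in which the tool goes at most 62.5 mm and 10.7 degrees, less where a joint would pass 70% of its speed; a pose out of reach is approached as far as the arm can. A call with a gripper value outside its range is refused whole. OPENING is the finger opening in mm, from 0 to 94, set as the call begins (- or left out, the last holds). The fingers move at their own pace and stop on an object; FORCE is the grip in N (left out, the last holds). Time passes only in rows, so rows that do not move let the fingers close. It gives the time, the measured TCP pose, the force and the opening at its end, in the units of the state.
- ctrl.get_obs(): the state, without advancing time (a new reading comes with each control period).
- ctrl.camera(name): name is "scene" or "top"; returns the picture (420x560x3 uint8, red, green, blue); there is no depth.
- ctrl.camera_model(name): a dict with "fx", "fy", "cx", "cy" (pixels), "R" (3x3) and "t" (3): a world point X has camera coordinates R X + t. Camera axes: x right, y down, z forward; pixel columns grow to the right and rows downward; lengths in m; the calibration is good to about 2 mm. A picture is of the moment at which its call begins. camera_model takes no time and is no camera call.
- ctrl.hand_in(): hands the job in, once; it reports no verdict.
The state is a dict: "time_s": time; "qpos": joint angles; "joint_vel": joint speeds; "tau": joint torques, N m; "ee_pos": TCP position; "eef_rot": TCP orientation; "force": force on the tool from outside, world axes, zero at the start; "moment": the same for the moment, N m; "grip_width": finger opening in m.
Only numpy, scipy, OpenCV 4.12 (cv2) and the standard library are available. Lean on these libraries where they do the work, as an engineer would, in place of code of your own. Each camera call takes 0.05 s, during which the arm holds its last target.

## Working session

There is one attempt and no reset: what is moved stays moved. The work goes in short steps, Python scripts to look and compute and a shell command to move; the robot and the scene stay as the last step left them, time stands still between calls to the robot, and variables do not carry over. Pictures are saved under pics/ and viewed, and the job is handed in when it is done.

```bash
mkdir -p pics; python3 - <<'E'
from station import ctrl
import cv2
for n in("scene","top"):
    im=ctrl.camera(n); cv2.imwrite(f"pics/{n}0.png",im[:,:,::-1])
    m=ctrl.camera_model(n); print(n,{k:(v if not hasattr(v,'tolist') else v.tolist()) for k,v in m.items()})
print(ctrl.get_obs(),ctrl.tip_reach)
E
```

```text
scene {'fx': 470.03399228102904, 'fy': 470.03399228102904, 'cx': 282.97072899996743, 'cy': 211.3117293405076, 'R': [[0.48884473358399677, 0.8723621662564549, -0.0038829539703866722], [0.5264882120224965, -0.29857088274529575, -0.7960311492511142], [-0.6955867947629152, 0.3870913055869892, -0.6052432007799957]], 't': [-0.32063401232091787, -0.2112048470644461, 1.2329073371070505]}
top {'fx': 515.2836703634223, 'fy': 515.2836703634223, 'cx': 277.76602298658025, 'cy': 217.401502994117, 'R': [[0.0010981586884554885, -0.9999494986312312, -0.009989706434361551], [-0.9964005307319856, -0.0002473928498068958, -0.0847698127507384], [0.08476306037722067, 0.010046839499445594, -0.9963504828179488]], 't': [0.0872734956944703, 0.5008931932241385, 1.2129463517919685]}
{'time_s': 0.1, 'qpos': array([-1.24159342e+00,  3.00392377e-01,  1.52149226e+00,  3.49703494e-06,
        1.32066812e+00, -6.66025269e-02]), 'joint_vel': array([ 1.70041897e-03, -7.87878095e-05, -5.53364741e-04, -1.14269057e-03,
       -1.09512768e-03,  5.28437565e-04]), 'tau': array([ 1.15002887e-03, -5.32647693e+01, -3.53285801e+01,  7.09827337e-02,
        2.34903902e-02, -7.09824076e-05]), 'ee_pos': array([ 0.21197599, -0.50726151,  0.19116708]), 'eef_rot': array([-3.14063490e+00, -6.72779971e-05,  3.95804539e-01]), 'force': array([ 0.21211513,  0.33667548, -0.40425557]), 'moment': array([-0.0392685 , -0.06616103, -0.014828  ]), 'grip_width': 0.09390272106513563} 0.022
```

View pics/scene0.png

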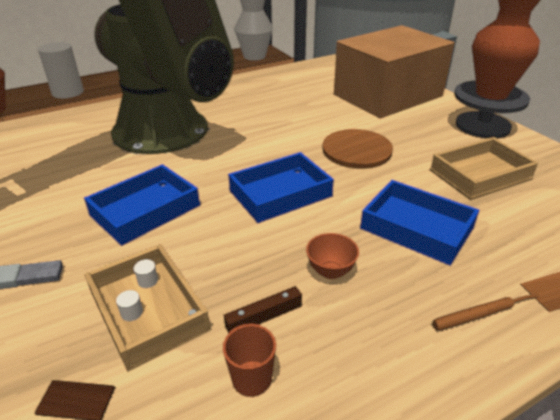

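View pics/top0.png

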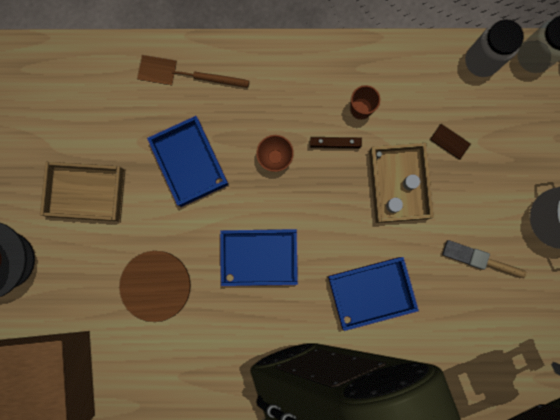

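The top view shows the wooden tray with two white posts, stud near (379,154). The batten is at (310–361,142), the bowl at (275,153) and the cup at (364,101). The blue trays are clear of the swing. Next I'll zoom in and measure.

```bash
cat > h.py <<'E'
import numpy as np
from station import ctrl
def ray(n,u,v,z):
    m=ctrl.camera_model(n);R=np.array(m["R"]);t=np.array(m["t"])
    c=-R.T@t; d=R.T@np.array([(u-m["cx"])/m["fx"],(v-m["cy"])/m["fy"],1])
    return (c+d*(z-c[2])/d[2])[:2]
E
python3 - <<'E'
import cv2
a=cv2.imread("pics/top0.png")[85:235,250:450]
b=cv2.imread("pics/scene0.png")[230:380,70:310]
cv2.imwrite("pics/tz.png",cv2.resize(a,None,fx=4,fy=4,interpolation=2))
cv2.imwrite("pics/sz.png",cv2.resize(b,None,fx=3.33,fy=3.33,interpolation=2))
E
```

```text
(no output)
```

View pics/tz.png

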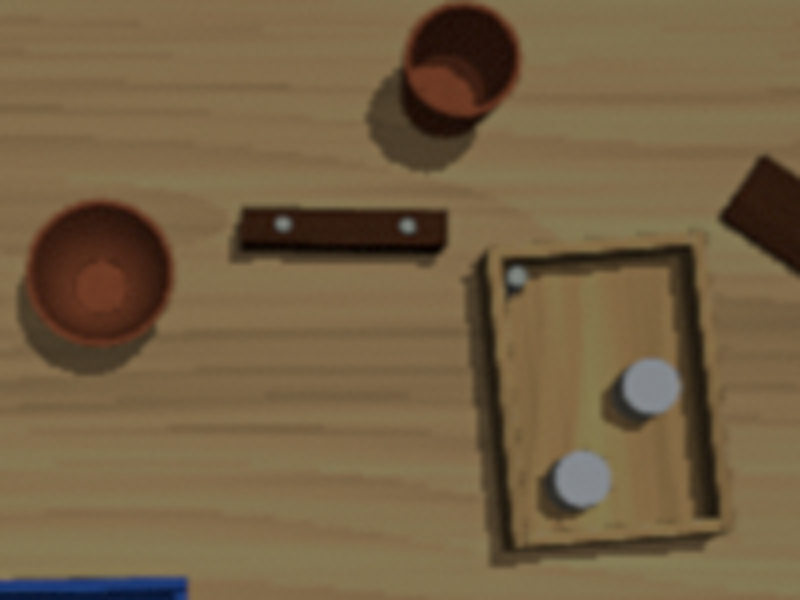

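View pics/sz.png

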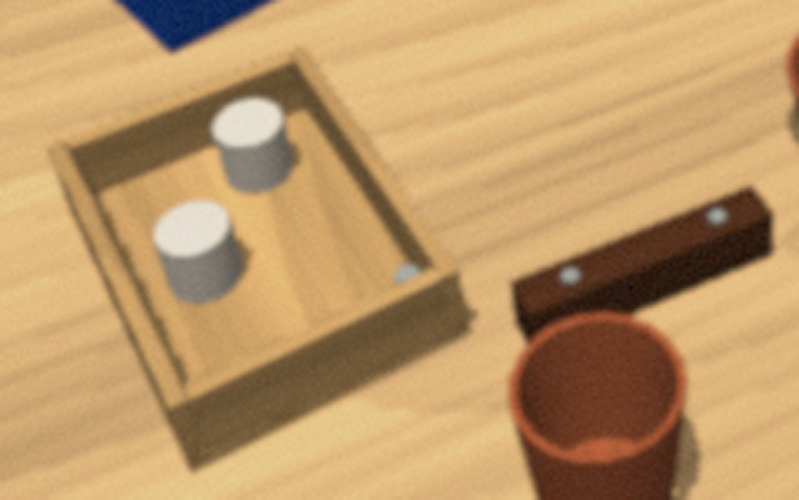

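Zoomed top view: the tray rim corners are near (489,252), (703,237), (725,525) and (508,547). The stud is at (516,275), the batten top runs along (243,210)–(446,211), and the bowl rim is centred at (100,273).

```bash
python3 - <<'E'
from h import *
f=lambda X,Y,z:ray("top",(X+.5)/4-.5+250,(Y+.5)/4-.5+85,z)
g=lambda X,Y,z:ray("scene",(X+.5)/3.33-.5+70,(Y+.5)/3.33-.5+230,z)
np.set_printoptions(precision=4,suppress=True)
for n,F,z,ps in [("tray",f,.045,[(487,251),(704,236),(727,525),(508,548)]),("trayS",g,.045,[(460,268),(178,405),(55,150),(298,52)])]:
    P=np.array([F(*p,z) for p in ps]);print(n,P.tolist(),np.linalg.norm(P-np.roll(P,-1,0),axis=1))
    e=P[3]-P[0];print("yaw",np.degrees(np.arctan2(e[1],e[0])));e=P[2]-P[1];print(np.degrees(np.arctan2(e[1],e[0])))
print("stud",f(516,275,.036),g(407,273,.036))
print("batten top",[f(*p,.03) for p in[(243,209),(446,210),(446,241),(243,241)]],[g(*p,.03) for p in[(515,283),(752,189),(771,213),(528,310)]])
print("bowl",f(100,273,.05))
print("blue",f(187,580,.045))
E
```

```text
tray [[0.6657380708030448, -0.13466206627464128], [0.6746265403250277, -0.26328360205720625], [0.5025334220629446, -0.27273965376298315], [0.48897213820923807, -0.1444257971775722]] [0.1289 0.1724 0.129  0.177 ]
yaw -176.83845929222736
-176.85491445339127
trayS [[0.6687088910252033, -0.13329445258267017], [0.6796214425860481, -0.25966182795603093], [0.5051909693469511, -0.2743851258721971], [0.4935354775210924, -0.15153534407844024]] [0.1268 0.1751 0.1234 0.1761]
yaw -174.0551880851175
-175.17522416474932
stud [ 0.6532 -0.1533] [ 0.652  -0.1528]
batten top [array([0.695 , 0.0091]), array([ 0.6942, -0.113 ]), array([ 0.6752, -0.1128]), array([0.6754, 0.0092])] [array([ 0.6761, -0.1115]), array([0.6788, 0.0101]), array([0.6964, 0.01  ]), array([ 0.6929, -0.1127])]
bowl [0.6517 0.0949]
blue [0.4701 0.0437]
```

The stud is at about (0.653, −0.153) and dock +x lies roughly along world +y. The tray's yaw is about 184.5°, so it needs to swing about 94° clockwise. I'll push with closed fingers using tool +x, turning the tool with the tray. That keeps joint 6 within about −0.6 to 1.6 rad.

```bash
python3 -m creep '{"xyz":[[30,-5,0],[50,-9,0],[50,-9,0],[50,-9,0],[50,-9,0]],"spin":[0,0,0,0,0]}' 0 20
python3 -m creep '{"xyz":[[50,-8,0],[50,-8,0],[35,-5,0],[0,0,0],[0,0,0]],"spin":[0,0,0,-0.18,-0.18]}'
python3 -m creep '{"xyz":[[0,0,0],[0,0,0],[0,0,0],[0,0,0],[0,0,0]],"spin":[-0.18,-0.18,-0.18,-0.18,-0.18]}'
python3 -m creep '{"xyz":[[0,0,0]],"spin":[0]}'
```

```text
time_s: 0.72
ee_pos: [0.4096, -0.3798, 0.1914]
eef_rot: [-3.141, 0.0, 0.396]
force: [0.2, -1.3, -0.7]
grip_width: 0.0473
time_s: 1.35
ee_pos: [0.5251, -0.309, 0.191]
eef_rot: [-3.14, 0.0, 0.763]
force: [0.6, -0.1, -0.0]
grip_width: 0.0008
time_s: 1.98
ee_pos: [0.5248, -0.3094, 0.1912]
eef_rot: [-3.141, -0.001, 1.662]
force: [-0.4, -0.4, -0.4]
grip_width: 0.0007
time_s: 2.1
ee_pos: [0.5248, -0.3094, 0.1913]
eef_rot: [-3.141, -0.0, 1.655]
force: [-1.2, 0.8, 0.6]
grip_width: 0.0006
```

```bash
python3 -m creep '{"xyz":[[0,0,40],[0,0,40],[0,0,40],[0,0,24],[0,0,10]],"spin":[0,0,0,0,0]}'
python3 -m creep '{"xyz":[[0,0,0]],"spin":[0]}'
python3 - <<'E'
from h import *
import cv2
a=ctrl.camera("top");b=ctrl.camera("scene")
cv2.imwrite("pics/a1.png",np.hstack([cv2.resize(a[85:285,250:450],(400,400)),cv2.resize(b[150:400,50:300],(400,400))])[:,:,::-1])
E
```

```text
time_s: 2.72
ee_pos: [0.5244, -0.3092, 0.0362]
eef_rot: [-3.14, -0.001, 1.652]
force: [-0.3, 0.4, 0.1]
grip_width: 0.0004
time_s: 2.85
ee_pos: [0.5249, -0.3095, 0.0376]
eef_rot: [-3.141, -0.0, 1.654]
force: [-0.2, -0.3, 1.0]
grip_width: 0.0005
```

View pics/a1.png

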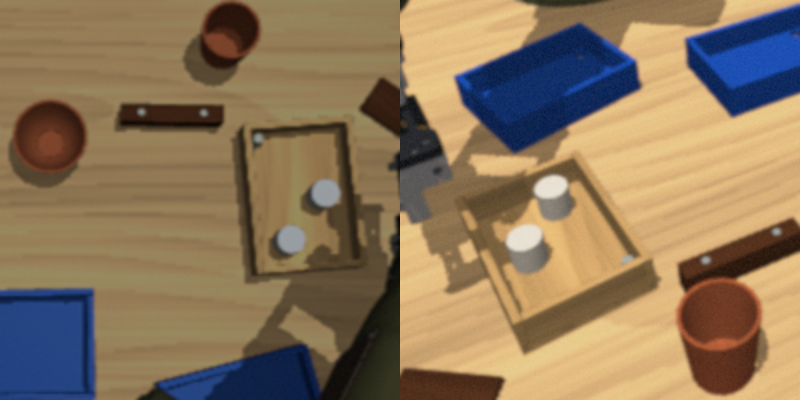

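The picture shows the tray untouched, with the fingers standing off its outer long side under the arm. I'll approach until contact.

```bash
python3 -m creep '{"xyz":[[8,0,0],[5,0,0],[4,0,0],[3,0,0],[3,0,0]],"spin":[0,0,0,0,0]}'
python3 -m creep '{"xyz":[[3,0,0],[0,0,0]],"spin":[0,0]}'
```

```text
time_s: 3.58
ee_pos: [0.523, -0.2865, 0.0377]
eef_rot: [-3.142, 0.0, 1.656]
force: [-0.2, 0.1, -0.5]
grip_width: 0.0002
time_s: 3.82
ee_pos: [0.5227, -0.2835, 0.0376]
eef_rot: [-3.142, -0.0, 1.656]
force: [-0.6, -0.4, -0.1]
grip_width: 0.0005
```

```bash
for i in 1 2; do :; done; python3 -m creep '{"xyz":[[5.7,-4.7,0],[5.7,-4.7,0],[5.7,-4.7,0],[5.7,-4.7,0],[5.7,-4.7,0]],"spin":[0.04,0.04,0.04,0.04,0.04]}'
python3 -m creep '{"xyz":[[5.7,-4.7,0],[5.7,-4.7,0],[5.7,-4.7,0],[5.7,-4.7,0],[5.7,-4.7,0]],"spin":[0.04,0.04,0.04,0.04,0.04]}'
python3 - <<'E'
from h import *
import cv2
o=ctrl.get_obs();p=o["ee_pos"];y=o["eef_rot"][2];S=np.array([.653,-.153])-p[:2]
print(y,S@[np.cos(y),np.sin(y)],S@[np.sin(y),-np.cos(y)])
a=ctrl.camera("top");b=ctrl.camera("scene")
cv2.imwrite("pics/a2.png",np.hstack([cv2.resize(a[85:285,250:450],(400,400)),cv2.resize(b[150:400,50:300],(400,400))])[:,:,::-1])
E
```

```text
time_s: 4.45
ee_pos: [0.4989, -0.2552, 0.0377]
eef_rot: [3.142, 0.0, 1.454]
force: [-0.5, -0.4, 0.1]
grip_width: 0.0007
time_s: 5.08
ee_pos: [0.4815, -0.2228, 0.0377]
eef_rot: [3.141, 0.0, 1.254]
force: [0.9, 0.7, -0.2]
grip_width: 0.0006
1.2543038463348195 0.11966585155747254 0.14125412207168367
```

View pics/a2.png

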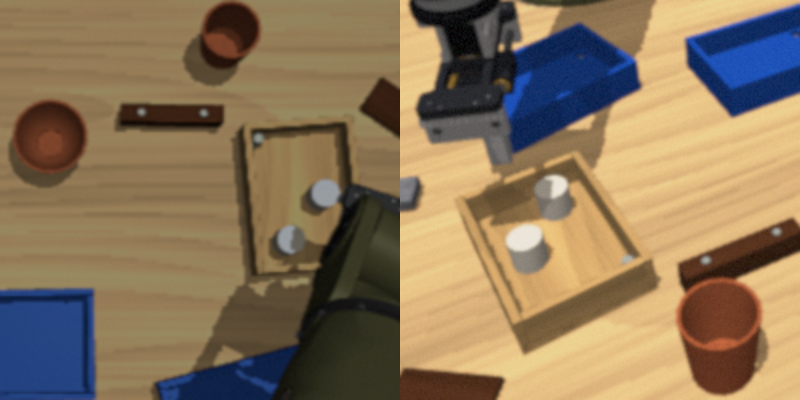

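The tray has not moved, yet the fingers appear beyond its short side. I'll check where the tip really is in the image against the reported pose.

```bash
python3 - <<'E'
from h import *
import cv2
o=ctrl.get_obs();p=o["ee_pos"]
b=ctrl.camera("scene")[:,:,::-1].copy()
def pj(n,X):
    m=ctrl.camera_model(n);c=np.array(m["R"])@X+np.array(m["t"]);return m["fx"]*c[0]/c[2]+m["cx"],m["fy"]*c[1]/c[2]+m["cy"]
c=b[170:370,60:300];c=cv2.resize(c,None,fx=3,fy=3,interpolation=2)
for X,col in((p,(0,0,255)),(p-[0,0,.022],(0,255,0)),([*p[:2],0],(255,0,255)),([.653,-.153,.036],(255,0,0)),([.5025,-.2727,.045],(255,255,0)),([.5025,-.2727,0],(0,255,255))):
    u,v=pj("scene",np.array(X));print(u,v);cv2.circle(c,(int((u-60)*3),int((v-170)*3)),4,col,-1)
cv2.imwrite("pics/a3.png",c)
print(o["qpos"])
E
```

```text
116.45045458445082 258.20196252515746
119.26397623367623 267.6831112219243
121.21629235033728 274.26212560777566
191.99934269305444 312.11030474844483
86.92529166374166 273.2797533195637
93.89560178233296 292.7567696299954
[-5.02006824e-01  4.38716458e-01  1.72244592e+00  5.12340606e-05
  9.80518450e-01 -1.86772632e-01]
```

View pics/a3.png

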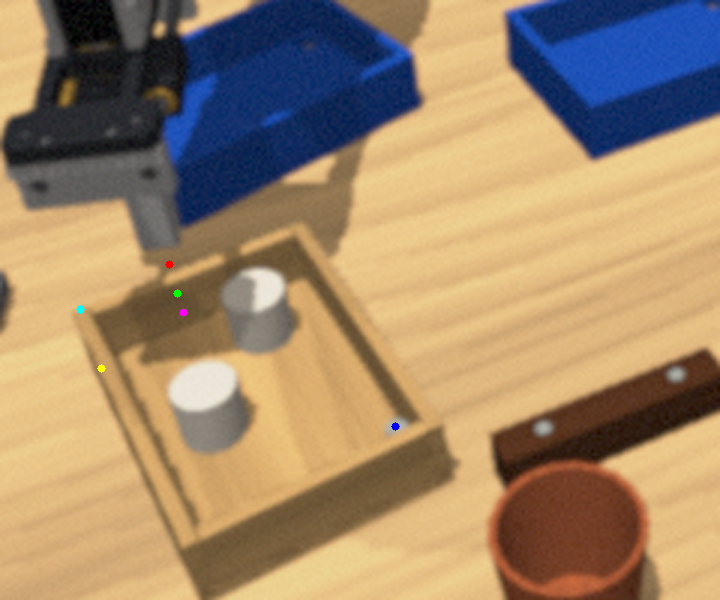

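The visible fingertip at zoom (160,247) is well above where the reported pose puts it, at the green dot (177,293). The fingers passed over the rim. I'll raise slightly, return to the start side, and measure the true tip height there.

```bash
python3 -m creep '{"xyz":[[0,0,-20],[-21.5,22,0],[-21.5,22,0],[-21.5,22,0],[0,0,0]],"spin":[0,0,0,0,-0.13]}'
python3 -m creep '{"xyz":[[0,0,0],[0,0,0],[0,0,20],[0,0,0]],"spin":[-0.13,-0.14,0,0]}'
python3 - <<'E'
from h import *
import cv2
o=ctrl.get_obs();p=o["ee_pos"];print(p,o["eef_rot"])
def pj(n,X):
    m=ctrl.camera_model(n);c=np.array(m["R"])@X+np.array(m["t"]);return m["fx"]*c[0]/c[2]+m["cx"],m["fy"]*c[1]/c[2]+m["cy"]
b=ctrl.camera("scene")[:,:,::-1].copy()
c=cv2.resize(b[150:350,0:240],None,fx=3,fy=3,interpolation=2)
for X,col in((p,(0,0,255)),(p-[0,0,.022],(0,255,0)),([*p[:2],0],(255,0,255))):
    u,v=pj("scene",np.array(X));print(u,v);cv2.circle(c,(int((u)*3),int((v-150)*3)),3,col,-1)
cv2.imwrite("pics/a4.png",c)
E
```

```text
time_s: 5.85
ee_pos: [0.5248, -0.3065, 0.0573]
eef_rot: [3.141, 0.0, 1.388]
force: [-0.0, 0.2, -0.5]
grip_width: 0.0004
time_s: 6.35
ee_pos: [0.5233, -0.3041, 0.0352]
eef_rot: [-3.139, -0.002, 1.653]
force: [-1.1, -0.6, -0.2]
grip_width: 0.0004
[ 0.5233476  -0.30406931  0.03522141] [-3.13871164e+00 -2.25804384e-03  1.65299210e+00]
70.32227936636019 293.152951785092
74.18632868508382 302.7628975890824
76.44261783624538 308.37432091013784
```

View pics/a4.png

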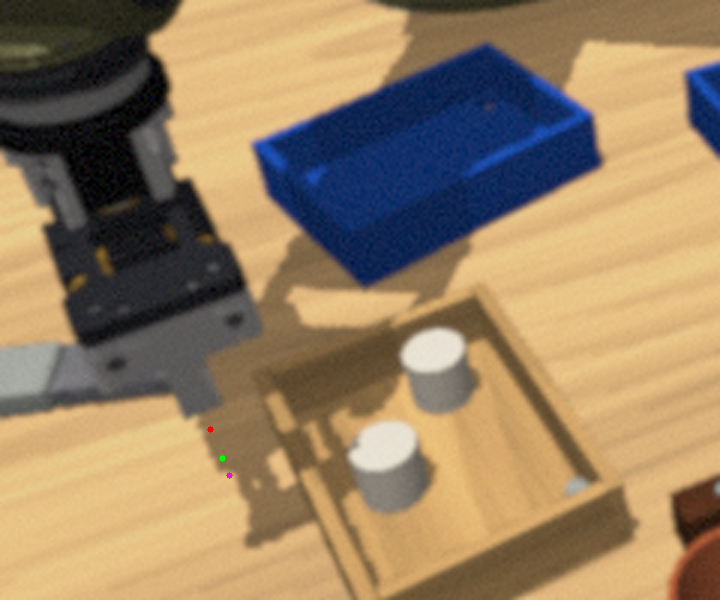

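The picture puts the real tip about 35 mm above the reported one: it appears at zoom (200,413) against the expected (222,458), so true tip height is about 0.049 m. I'll lower in stages, watching the force.

```bash
python3 -m creep '{"xyz":[[0,0,6],[0,0,4],[0,0,3],[0,0,0]],"spin":[0,0,0,0]}'
python3 -m creep '{"xyz":[[0,0,3],[0,0,0]],"spin":[0,0]}'
python3 - <<'E'
from h import *
import cv2
b=ctrl.camera("scene")[:,:,::-1].copy()
c=cv2.resize(b[150:350,0:240],None,fx=3,fy=3,interpolation=2)
cv2.imwrite("pics/a5.png",c)
E
```

```text
time_s: 6.9
ee_pos: [0.5243, -0.3046, 0.0245]
eef_rot: [-3.141, -0.0, 1.656]
force: [0.6, 1.5, 0.1]
grip_width: 0.0006
time_s: 7.15
ee_pos: [0.5243, -0.3046, 0.0215]
eef_rot: [-3.141, -0.0, 1.656]
force: [-0.1, 0.2, 0.5]
grip_width: 0.0005
```

View pics/a5.png

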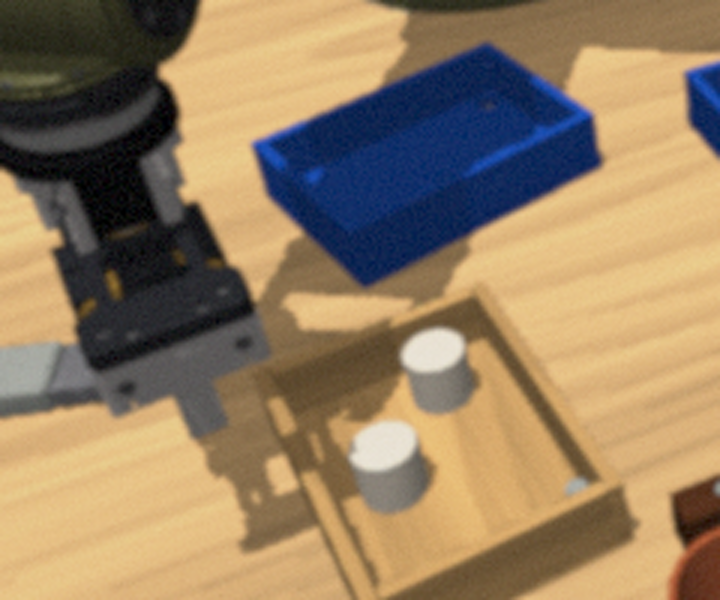

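The reported tip is at bench level with no force, which confirms the offset. The true tip height is about 0.032 m, so I'll lower another 12 mm.

```bash
python3 -m creep '{"xyz":[[0,0,4],[0,0,4],[0,0,4],[0,0,0]],"spin":[0,0,0,0]}'
python3 - <<'E'
from h import *
import cv2
b=ctrl.camera("scene")[:,:,::-1].copy()
c=cv2.resize(b[230:330,20:140],None,fx=6,fy=6,interpolation=2)
cv2.imwrite("pics/a6.png",c)
E
```

```text
time_s: 7.7
ee_pos: [0.5242, -0.3045, 0.0092]
eef_rot: [-3.141, -0.0, 1.656]
force: [0.0, 0.6, 0.5]
grip_width: 0.0006
```

View pics/a6.png

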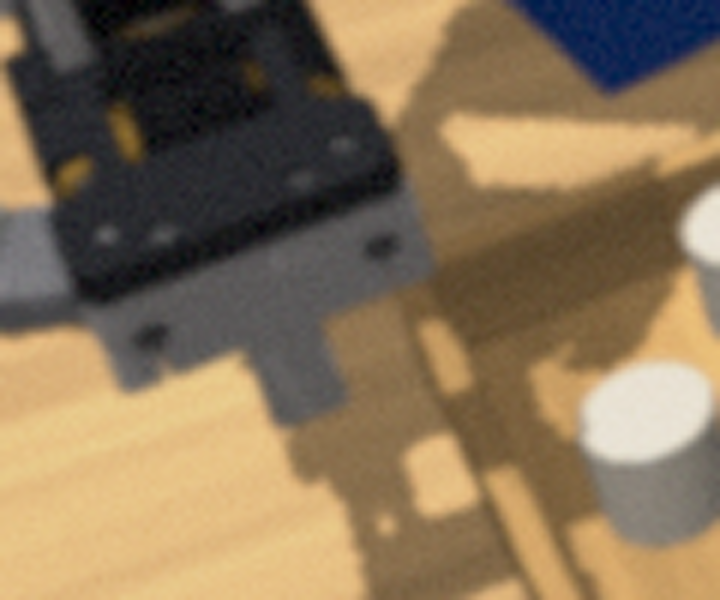

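The tip is now about 0.02 m above the bench, beside the tray wall. The carrier block is about 0.058 m up, clear of the 45 mm rim. I'll approach until there is contact force.

```bash
python3 -m creep '{"xyz":[[6,0,0],[5,0,0],[4,0,0],[3,0,0],[0,0,0]],"spin":[0,0,0,0,0]}'
python3 -m creep '{"xyz":[[3,0,0],[0,0,0]],"spin":[0,0]}'
python3 -m creep '{"xyz":[[5.7,-4.7,0],[5.7,-4.7,0]],"spin":[0.04,0.04]}'
```

```text
time_s: 8.38
ee_pos: [0.5229, -0.2865, 0.0097]
eef_rot: [3.142, 0.0, 1.656]
force: [0.2, 0.9, 0.1]
grip_width: 0.0003
time_s: 8.62
ee_pos: [0.5226, -0.2837, 0.0097]
eef_rot: [3.142, 0.0, 1.656]
force: [-0.3, 0.0, -0.3]
grip_width: 0.0006
time_s: 8.88
ee_pos: [0.5125, -0.273, 0.0097]
eef_rot: [3.141, 0.0, 1.574]
force: [0.9, -0.8, -0.6]
grip_width: 0.0003
```

```bash
python3 - <<'E'
from h import *
import cv2
b=ctrl.camera("scene")[:,:,::-1].copy()
c=cv2.resize(b[220:370,40:220],None,fx=4,fy=4,interpolation=2)
cv2.imwrite("pics/a7.png",c)
E
```

```text
(no output)
```

View pics/a7.png

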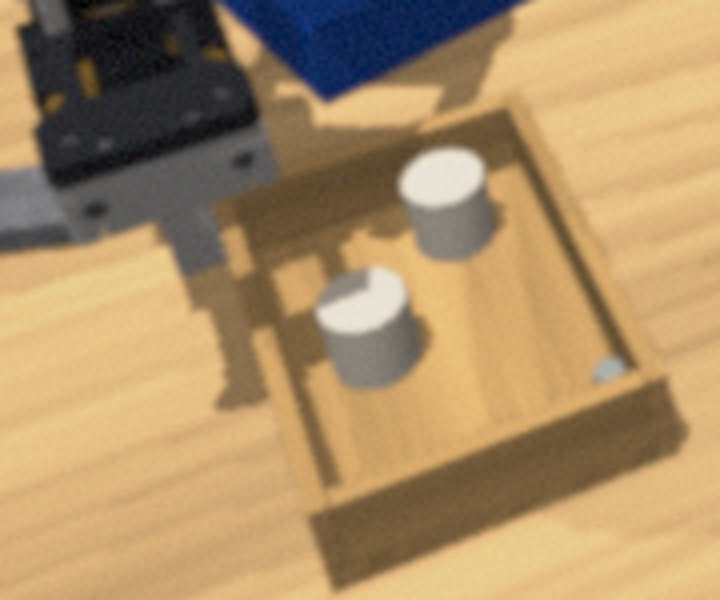

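```bash
python3 - <<'E'
from h import *
for z in (.0,.01,.02,.03): print(z,ray("scene",40+205/4,220+262/4,z))
# tray side (y=112) top edge points
print(ray("scene",40+310/4,220+515/4,.045),ray("scene",40+216/4,220+205/4,.045))
print(ray("scene",40+335/4,220+590/4,0))
print(ctrl.get_obs()["ee_pos"])
E
```

```text
0.0 [ 0.483377 -0.273142]
0.01 [ 0.49450931 -0.27292455]
0.02 [ 0.50564162 -0.27270709]
0.03 [ 0.51677393 -0.27248964]
[ 0.67182025 -0.26524988] [ 0.50334907 -0.26188302]
[ 0.669721   -0.26566492]
[ 0.5120093  -0.27242019  0.00963525]
```

The tray is now moving with the fingers: its side is at about y=−0.262, and its yaw has gone from 184.5° to about 180°. The force is small, so I'll continue the arc.

```bash
python3 -m creep '{"xyz":[[5.7,-4.7,0],[5.7,-4.7,0],[5.7,-4.7,0],[5.7,-4.7,0],[5.7,-4.7,0]],"spin":[0.04,0.04,0.04,0.04,0.04]}'
python3 -m creep '{"xyz":[[5.7,-4.7,0],[5.7,-4.7,0],[5.7,-4.7,0],[5.7,-4.7,0],[5.7,-4.7,0]],"spin":[0.04,0.04,0.04,0.04,0.04]}'
python3 - <<'E'
from h import *
import cv2
o=ctrl.get_obs();p=o["ee_pos"];y=o["eef_rot"][2];S=np.array([.653,-.153])-p[:2]
print(y,S@[np.cos(y),np.sin(y)],S@[np.sin(y),-np.cos(y)])
a=ctrl.camera("top");b=ctrl.camera("scene")
cv2.imwrite("pics/b1.png",np.hstack([cv2.resize(a[85:285,250:450],(400,400)),cv2.resize(b[170:370,50:250],(400,400))])[:,:,::-1])
E
```

```text
time_s: 9.55
ee_pos: [0.4913, -0.2429, 0.0098]
eef_rot: [3.141, 0.0, 1.375]
force: [0.3, -1.3, -1.2]
grip_width: 0.0006
time_s: 10.18
ee_pos: [0.4765, -0.2091, 0.0098]
eef_rot: [3.141, 0.0, 1.175]
force: [0.0, -1.8, 0.2]
grip_width: 0.0007
1.1750475401576557 0.11982701495843152 0.1412386756618635
```

View pics/b1.png

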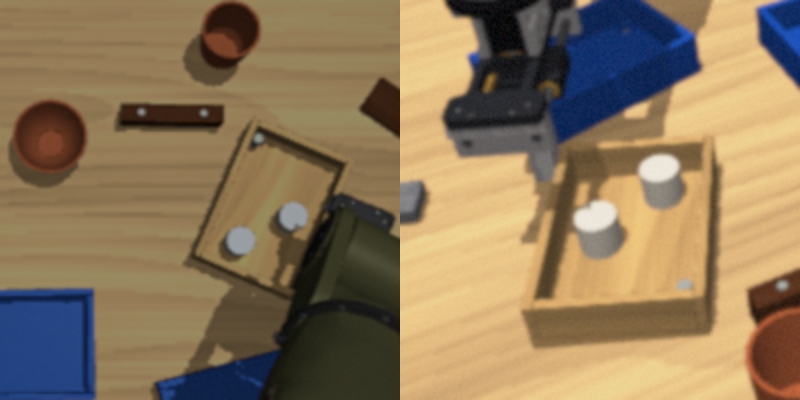

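The tray swings flat on its stud with about 1–2 N of push. Continuing.

```bash
python3 -m creep '{"xyz":[[5.7,-4.7,0],[5.7,-4.7,0],[5.7,-4.7,0],[5.7,-4.7,0],[5.7,-4.7,0]],"spin":[0.04,0.04,0.04,0.04,0.04]}'
python3 -m creep '{"xyz":[[5.7,-4.7,0],[5.7,-4.7,0],[5.7,-4.7,0],[5.7,-4.7,0],[5.7,-4.7,0]],"spin":[0.04,0.04,0.04,0.04,0.04]}'
python3 -m creep '{"xyz":[[5.7,-4.7,0],[5.7,-4.7,0],[5.7,-4.7,0],[5.7,-4.7,0],[5.7,-4.7,0]],"spin":[0.04,0.04,0.04,0.04,0.04]}'
python3 -m creep '{"xyz":[[5.7,-4.7,0],[5.7,-4.7,0],[5.7,-4.7,0],[5.7,-4.7,0],[5.7,-4.7,0]],"spin":[0.04,0.04,0.04,0.04,0.04]}'
python3 - <<'E'
from h import *
import cv2
o=ctrl.get_obs();p=o["ee_pos"];y=o["eef_rot"][2];S=np.array([.653,-.153])-p[:2]
print(y,S@[np.cos(y),np.sin(y)],S@[np.sin(y),-np.cos(y)])
a=ctrl.camera("top");b=ctrl.camera("scene")
cv2.imwrite("pics/b2.png",np.hstack([cv2.resize(a[85:285,230:430],(400,400)),cv2.resize(b[150:390,90:330],(400,400))])[:,:,::-1])
E
```

```text
time_s: 10.9
ee_pos: [0.4687, -0.1733, 0.0098]
eef_rot: [3.141, 0.0, 0.976]
force: [-0.1, -1.9, 0.8]
grip_width: 0.0007
time_s: 11.52
ee_pos: [0.4682, -0.1364, 0.0098]
eef_rot: [3.141, 0.0, 0.776]
force: [-0.5, -2.4, 0.9]
grip_width: 0.0004
time_s: 12.15
ee_pos: [0.475, -0.1, 0.0097]
eef_rot: [3.141, 0.0, 0.576]
force: [0.2, -1.8, 0.2]
grip_width: 0.0007
time_s: 12.78
ee_pos: [0.4888, -0.0658, 0.0097]
eef_rot: [-3.142, 0.0, 0.376]
force: [-2.5, -2.2, 1.2]
grip_width: 0.0004
0.37592672667012494 0.12072437161355529 0.1413867904890538
```

View pics/b2.png

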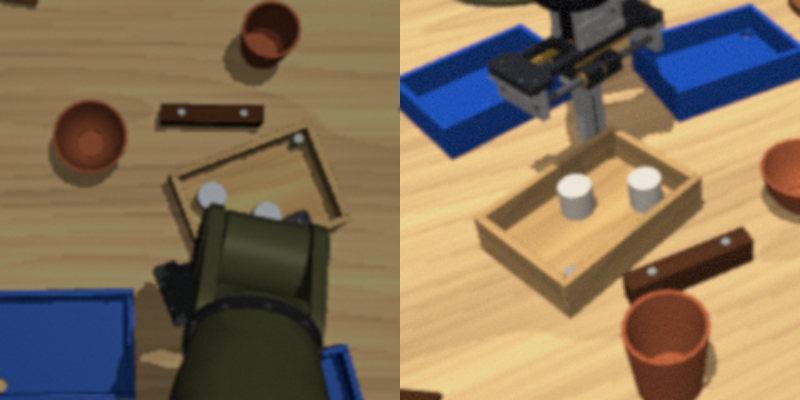

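About 21° is left, and the bowl and blue trays are undisturbed. I'll go on, then slow down at the end.

```bash
python3 -m creep '{"xyz":[[5.7,-4.7,0],[5.7,-4.7,0],[5.7,-4.7,0],[5.7,-4.7,0],[5.7,-4.7,0]],"spin":[0.04,0.04,0.04,0.04,0.04]}'
python3 -m creep '{"xyz":[[4.2,-3.5,0],[2.8,-2.4,0],[2.8,-2.4,0]],"spin":[0.03,0.02,0.02]}'
python3 -m creep '{"xyz":[[2.8,-2.4,0],[2.8,-2.4,0],[0,0,0]],"spin":[0.02,0.02,0]}'
python3 - <<'E'
from h import *
import cv2
o=ctrl.get_obs();p=o["ee_pos"];y=o["eef_rot"][2];S=np.array([.653,-.153])-p[:2]
print(y,S@[np.cos(y),np.sin(y)],S@[np.sin(y),-np.cos(y)])
a=ctrl.camera("top");b=ctrl.camera("scene")
cv2.imwrite("pics/b3.png",np.hstack([cv2.resize(a[85:285,230:430],(400,400)),cv2.resize(b[150:390,90:330],(400,400))])[:,:,::-1])
E
```

```text
time_s: 13.5
ee_pos: [0.5089, -0.0352, 0.0096]
eef_rot: [-3.141, 0.001, 0.176]
force: [-1.7, -1.2, 1.6]
grip_width: 0.0005
time_s: 13.88
ee_pos: [0.5174, -0.0254, 0.0096]
eef_rot: [-3.142, 0.0, 0.106]
force: [-1.8, -1.1, 0.4]
grip_width: 0.0007
time_s: 14.25
ee_pos: [0.5228, -0.0197, 0.0097]
eef_rot: [-3.142, -0.0, 0.066]
force: [1.1, -0.2, 0.4]
grip_width: 0.0006
0.06584084935396595 0.12110934676842798 0.14152656865947522
```

View pics/b3.png

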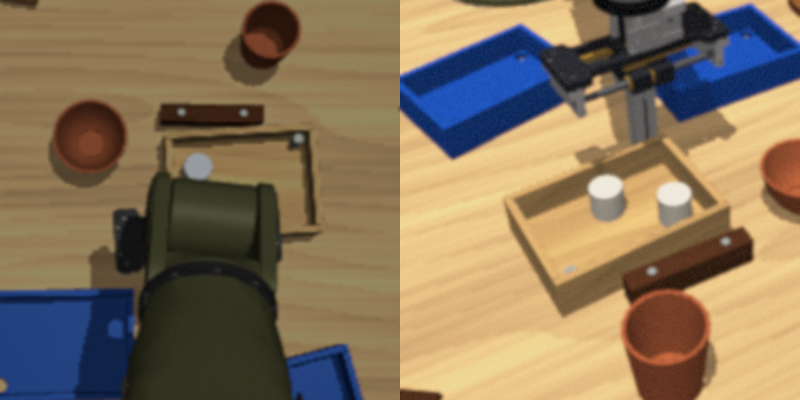

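```bash
python3 -m creep '{"xyz":[[2.8,-2.4,0],[2.8,-2.4,0],[0,0,0]],"spin":[0.02,0.02,0]}'
python3 -m creep '{"xyz":[[2,-1,0],[0,0,0]],"spin":[0.013,0]}'
python3 -m creep '{"xyz":[[2,0,0],[0,0,0]],"spin":[0.013,0]}'
```

```text
time_s: 14.72
ee_pos: [0.5282, -0.0146, 0.0097]
eef_rot: [-3.142, -0.0, 0.026]
force: [0.1, 0.1, -0.2]
grip_width: 0.0003
time_s: 14.98
ee_pos: [0.5299, -0.0137, 0.0096]
eef_rot: [-3.141, 0.0, 0.013]
force: [-1.1, 0.9, -0.1]
grip_width: 0.0003
time_s: 15.22
ee_pos: [0.5319, -0.0137, 0.0095]
eef_rot: [-3.142, 0.0, -0.0]
force: [-1.9, 1.5, -0.7]
grip_width: 0.0006
```

```bash
python3 -m creep '{"xyz":[[2,0,0],[0,0,0]],"spin":[0,0]}'
python3 -m creep '{"xyz":[[1.5,0,0],[0,0,0]],"spin":[0,0]}'
python3 -m creep '{"xyz":[[1,0,0],[0,0,0]],"spin":[0,0]}'
```

```text
time_s: 15.48
ee_pos: [0.5339, -0.0138, 0.0096]
eef_rot: [-3.142, 0.0, -0.0]
force: [-2.8, 0.4, -1.1]
grip_width: 0.0004
time_s: 15.72
ee_pos: [0.5352, -0.0137, 0.0095]
eef_rot: [-3.141, 0.0, -0.0]
force: [-3.6, 2.6, -0.3]
grip_width: 0.0002
time_s: 15.98
ee_pos: [0.5361, -0.0136, 0.0095]
eef_rot: [-3.141, 0.001, -0.0]
force: [-4.3, 3.3, 0.0]
grip_width: 0.0005
```

```bash
python3 -m creep '{"xyz":[[1,0,0],[0,0,0]],"spin":[0,0]}'
python3 -m creep '{"xyz":[[1,0,0],[0,0,0]],"spin":[0,0]}'
python3 - <<'E'
from h import *
import cv2
a=ctrl.camera("top");b=ctrl.camera("scene")
cv2.imwrite("pics/b4.png",np.hstack([cv2.resize(a[115:215,290:410],(400,333)),cv2.resize(b[230:350,150:294],(400,333))])[:,:,::-1])
E
```

```text
time_s: 16.23
ee_pos: [0.5371, -0.0136, 0.0095]
eef_rot: [-3.141, 0.001, -0.0]
force: [-5.4, 3.6, 0.7]
grip_width: 0.0006
time_s: 16.48
ee_pos: [0.5373, -0.0135, 0.0095]
eef_rot: [-3.141, 0.003, -0.0]
force: [-11.5, 3.9, 5.1]
grip_width: 0.0008
```

View pics/b4.png

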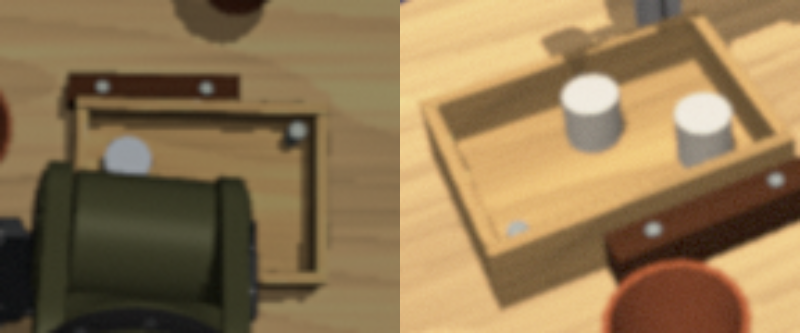

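Force rose to 11.5 N while the position stalled, so the tray is against the batten. I'll back off, rise, clear the view and check.

```bash
python3 -m creep '{"xyz":[[-2,0,0],[-6,0,0],[-10,0,0],[-12,0,0],[0,0,-30]],"spin":[0,0,0,0,0]}'
python3 -m creep '{"xyz":[[0,0,-40],[0,0,-50],[-30,0,-40],[-40,40,0],[-40,50,0]],"spin":[0,0,0,0,0]}'
python3 -m creep '{"xyz":[[-20,60,0],[0,60,0],[0,60,0],[0,60,0],[0,0,0]],"spin":[0,0,0,0,0]}'
python3 - <<'E'
from h import *
import cv2
a=ctrl.camera("top");b=ctrl.camera("scene")
cv2.imwrite("pics/c1.png",cv2.resize(a[85:235,240:440],(800,600),interpolation=2)[:,:,::-1])
cv2.imwrite("pics/c2.png",cv2.resize(b[190:380,90:343],(800,600),interpolation=2)[:,:,::-1])
E
```

```text
time_s: 17.2
ee_pos: [0.506, -0.0137, 0.0385]
eef_rot: [-3.141, 0.004, -0.0]
force: [0.4, -0.2, 1.4]
grip_width: 0.0004
time_s: 17.82
ee_pos: [0.3977, -0.1029, 0.1699]
eef_rot: [3.141, -0.001, 0.002]
force: [0.3, -1.5, -0.3]
grip_width: 0.0001
time_s: 18.45
ee_pos: [0.3783, -0.3443, 0.1689]
eef_rot: [-3.141, 0.001, -0.004]
force: [-0.4, 0.4, 0.1]
grip_width: 0.0004
```

View pics/c1.png

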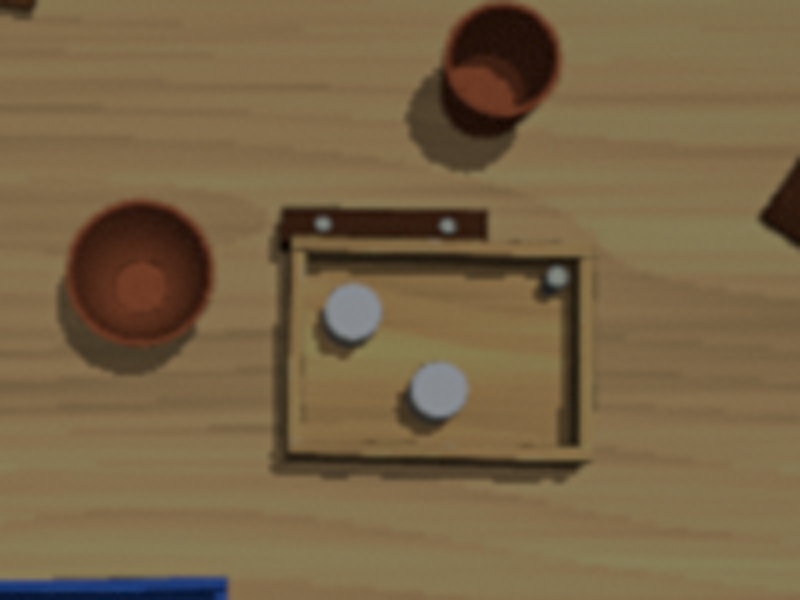

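View pics/c2.png

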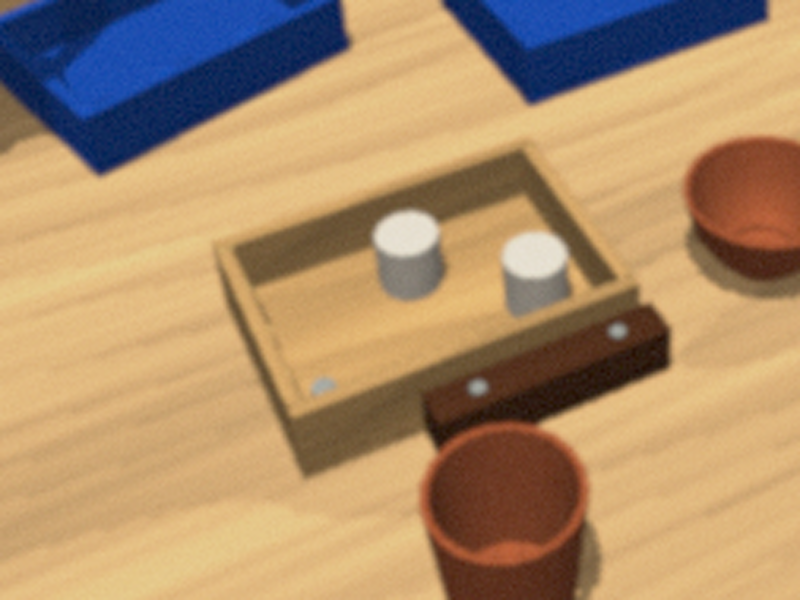

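The pictures show the tray's near long side at rows 457 to 457, parallel to the batten, with its far side against the batten face. The stud is still in the hole, and the bowl is exactly where it was at the start. Handing in.

```bash
python3 - <<'E'
from station import ctrl
o=ctrl.get_obs();print(o["time_s"],o["force"],o["joint_vel"])
print(ctrl.hand_in())
E
```

```text
18.55 [ 1.20988355  0.58213885 -0.4339116 ] [ 0.03118133 -0.01999485  0.00969832 -0.00042366  0.00284983  0.00249466]
the job is handed in; nothing more can be done
None
```

The tray is swung home: I pushed it about 94° clockwise about its stud with closed fingers against the outer long side near the far corner, until the batten stopped it. The job was handed in at 18.6 s.

- **First pass missed:** The fingertips showed about 35 mm higher in the camera than the reported pose gave. That pass went over the tray's rim without moving it. I went by the camera height, lowered the fingers and repeated the swing. I did not find the cause of the mismatch.
- **Forces:** The tray pushed with about 1–5 N and reached about 13 N in all at the end, when it stalled against the batten.
- **Last pictures:** The tray's long side is parallel to the batten and against it, by eye to about 1°. The tray is flat with the stud still in its hole, and both posts are inside. The bowl has not moved, and the arm is clear of everything.

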